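File sorted pebbles into the tilt-out finds bin

ROBOT

A 6-joint arm with a two-finger parallel gripper is mounted at the origin on the work surface. World frame = base frame: x ahead of the robot, y to its left, z up, the work surface at z = 0. Lengths are in mm, angles in rad, forces in N, time in s.
With the tool pointing down it reaches from about 250 to 725 mm from the base axis. Payload 4 kg.
Tool frame: the origin (TCP) lies between the finger pads; the fingertips stand 19 mm ahead of it and the grasp point (between the pads) is the TCP; z points along the fingers, y is the line along which they close (so a half turn about z gives the same grasp; the last joint's range is limited). The gripper opens to 85 mm and grips with 20 to 120 N. Pads are 22 mm wide; open, the fingers measure 114 mm over their backs; the gripper's body (76 mm by 85 mm) begins 54 mm behind the grasp point. The pads swing forward as they close: fully open they stand 13 mm farther back than shut.
Start: joints at [1.118, 0.241, 0.005, 1.335, 0, 1.571], TCP at [218.741, 449.613, 250.306] pointing down, gripper open.
Joint ranges: [-2.72, 2.72], [-1.05, 1.87], [-1.09, 1.28], [-1.99, 2.15], [-1.42, 1.44], [-3.14, 3.14]. Speed limits (rad/s): [2.79, 2.79, 3.14, 3.14, 3.14, 3.14].

INTERFACE

Orientations are given as a unit quaternion [x, y, z, w].
In Python, from cell import robot, viewer, ticket gives the robot as it stands. The module is installed in compiled form; this text tells all that it offers.
- The arm moves only by the shell command python3 -m jog 'ROWS' [OPENING] [FORCE]. ROWS is JSON, a list of rows, each an object of numbers: "dx", "dy", "dz": the shift along the tool's x, y, z in m; "rx", "ry", "rz": the turn, a rotation vector about the tool's x, y, z in rad. A call has 1 to 12 rows; each row is the pose to reach, as a shift and turn from the pose commanded when the call began, along the tool's axes at that moment; what a row does not reach only later rows make up. A row lasts 1/12 s, in which the tool goes at most 41.7 mm and 7.16 degrees, less where a joint would pass 70% of its speed; a pose out of reach is approached as far as the arm can. A call with a gripper value outside its range is refused whole. OPENING is the opening, from 0 (shut) to 1 (fully open), set as the call begins (- or left out, the last holds). The fingers move at their own pace and stop on an object; FORCE is the grip in N (left out, the last holds). Time passes only in rows, so rows that repeat a pose let the fingers close. It gives the time, the measured TCP pose, the force, the opening and the grip force at its end, in the units of the state.
- robot.read_state(): the state, without advancing time (a new reading comes with each control period).
- viewer.capture(name): name is "scene" or "top" or "wrist"; returns a dict with "image" (480x640x3 uint8, red, green, blue), "camera_matrix" (3x3 intrinsics, pixels), "rvec" (rotation vector, rad) and "tvec" (3), from world to camera coordinates, as OpenCV has them; the wrist camera has in their place "tool_from_camera" (4x4, takes a point from camera to tool coordinates, whose origin is the TCP and whose axes are the flange's). Camera axes: x right, y down, z forward; pixel columns grow to the right and rows downward; lengths in mm; the calibration is good to about 2 mm. The wrist camera is an equidistant fisheye: a pixel r from the principal point sees the ray r / f radians off the axis. A picture is of the moment at which its call begins: read the wrist's pose just before it. There is no depth.
- ticket.close_job(): hands the job in; it is judged then, once.
The state is a dict: "t": time; "qpos": joint angles; "joint_vel": joint speeds; "joint_efforts": joint torques, N m; "eef_pos": TCP position; "orientation": TCP orientation; "contact_force": force on the tool from outside, world axes, zero at the start; "torque": the same for the moment, N m; "gripper_width": finger opening in mm; "finger_force": force on a finger pad.
Only numpy, scipy, OpenCV 4.12 (cv2) and the standard library are available. Lean on these libraries where they do the work, as an engineer would, in place of code of your own. Each camera call takes 0.05 s, during which the arm holds its last target. There are 200 camera calls.

TASK

Pull the blue-fronted tilt-out bin open by its handle, easing it all the way to its stop so that it never drops or slams, and leave it open. Then pour the four pebbles out of the red pan into the tilted bin without fingering the pebbles, and set the empty pan back upright on the white tray. Keep the yellow-fronted bin shut and leave the jar and the brush where they are.

Things in the scene. Friction and masses are not known exactly. Their poses are not given: they have to be found in the camera images.
- blue_unit: Plywood housing (fixed) of the blue-fronted tilt-out bin: 160 wide (y), 151 deep (x, from 0 to 151 behind the origin), 200 high, closed top painted blue. Origin on the table at the middle of its front plane; its -x axis points out of the front, towards the robot side (yaw varies up to 0.2 rad). When the bin is shut its blue panel lies in front of this plane, 12 thick, 150 wide, from 10 to 175 above the table
- blue_hinge (a point): middle of the blue bin's hinge line, which runs along the unit's y axis, 25 above the table in the front plane (fixed)
- blue_handle (a point): middle of the blue bin's handle: round steel bar 10 in diameter, 100 long along the unit's y, its axis 52 in front of the front plane (40 off the panel's face) and 140 above the hinge when shut (10 below the panel's top edge); moves with the bin
- blue_in (a point): centre of the blue bin's inner floor, moves with the bin; the bin's axes (x to the rear, z up along the panel). Inside 108 deep (the front panel is 55 in front of this point), 132 wide; back and side walls 116 high, front panel 146. At the stop the mouth lies between the panel's top edge (140 above the table, 97 before the front plane) and the back wall's top (188 above it, at the front plane)
- blue_bin (a joint): opening angle of the blue bin, rad: 0 shut, grows as the top swings out and down; hard stop somewhere near 0.7. Bin about 0.8 kg, no latch: its weight swings it shut below about 0.35 and open beyond, so let go early it falls shut or slams open; at the stop it stays by itself. Opening faster than 1.6 rad/s counts as a slam
- yellow_bin (a joint): opening angle of the same-shaped bin with the yellow front (stays shut, 0)
- yellow_unit: housing (fixed) of the yellow-fronted bin, top painted yellow, same shape and frame as the blue one
- tray: white plastic tray fixed on the table, 260 (x) by 200 (y), floor 4 thick, rim 6 wide and 12 high; origin under its centre
- pan: the red pan of painted sheet metal, origin under its centre, its own axes. At its -x end it is open: the floor ramps up by 6 over the last 30 and the sides are only 33 high there; pebbles roll out when that end is tipped down by about 50 degrees or more. The open end starts facing roughly towards the robot
- pan_center (a point): centre of the red open-topped pan, half-way up (27.5 above its underside), pan's axes; pan 150 long (x), 62 wide (y), 55 high, walls 3 thick, 0.16 kg empty, 0.34 kg full. Side walls are full height from 45 in front (-x) of this point to the closed rear end at +75
- pan_lip (a point): middle of the pan's pouring lip at the open end (75 in front of the pan's centre, 9 above its underside)
- stone1: pebble 1, grey or brown, round and slightly flattened, 33 across and 28 thick, about 45 g; origin at its centre; starts lying in the pan
- stone2: pebble 2, grey or brown, round and slightly flattened, 33 across and 28 thick, about 45 g; origin at its centre; starts lying in the pan
- stone3: pebble 3, grey or brown, round and slightly flattened, 33 across and 28 thick, about 45 g; origin at its centre; starts lying in the pan
- stone4: pebble 4, grey or brown, round and slightly flattened, 33 across and 28 thick, about 45 g; origin at its centre; starts lying in the pan
- jar: capped jar 60 in diameter, 90 high, on the table; bystander; origin under its centre
- brush: hand brush 160 long lying on the table; bystander
There are look-alikes about, which are no part of the job. What is meant by the pan is not turquoise, and is the smaller of those in its own colour.

How it is judged (in metres and radians):
On the way, in this order (a step that is already met when the one before it is completed fails the run):
1. the blue bin is open at its stop while all pebbles are still in the pan (value of joint blue_bin above 0.66 rad and x of stone1 in the frame of pan_center between -0.08 and 0.08 m and y of stone1 in the frame of pan_center between -0.035 and 0.035 m and z of stone1 in the frame of pan_center between -0.035 and 0.05 m and x of stone2 in the frame of pan_center between -0.08 and 0.08 m and y of stone2 in the frame of pan_center between -0.035 and 0.035 m and z of stone2 in the frame of pan_center between -0.035 and 0.05 m and x of stone3 in the frame of pan_center between -0.08 and 0.08 m and y of stone3 in the frame of pan_center between -0.035 and 0.035 m and z of stone3 in the frame of pan_center between -0.035 and 0.05 m and x of stone4 in the frame of pan_center between -0.08 and 0.08 m and y of stone4 in the frame of pan_center between -0.035 and 0.035 m and z of stone4 in the frame of pan_center between -0.035 and 0.05 m), for 0.3 s.
2. all four pebbles are in the open blue bin (value of joint blue_bin above 0.64 rad and x of stone1 in the frame of blue_in between -0.06 and 0.06 m and y of stone1 in the frame of blue_in between -0.075 and 0.075 m and z of stone1 in the frame of blue_in between -0.005 and 0.125 m and x of stone2 in the frame of blue_in between -0.06 and 0.06 m and y of stone2 in the frame of blue_in between -0.075 and 0.075 m and z of stone2 in the frame of blue_in between -0.005 and 0.125 m and x of stone3 in the frame of blue_in between -0.06 and 0.06 m and y of stone3 in the frame of blue_in between -0.075 and 0.075 m and z of stone3 in the frame of blue_in between -0.005 and 0.125 m and x of stone4 in the frame of blue_in between -0.06 and 0.06 m and y of stone4 in the frame of blue_in between -0.075 and 0.075 m and z of stone4 in the frame of blue_in between -0.005 and 0.125 m), for 0.3 s.
At the end, for the whole second after the job is handed in: The blue bin is open at its stop (over 0.64 rad), the four pebbles lie at rest inside it, and the pan stands upright, at rest, on the floor of the white tray (centre within 90 mm along and 80 mm across of the tray's centre) (all of step 2 and x of pan_center in the frame of tray between -0.09 and 0.09 m and y of pan_center in the frame of tray between -0.08 and 0.08 m and z of pan_center in the frame of tray between 0.025 and 0.04 m and angle between pan_center's own z axis and vertical below 0.1 rad and linear speed of pan below 0.03 m/s and linear speed of each of stone1, stone2, stone3, stone4 below 0.05 m/s); the robot touches nothing.
It fails at once if the blue bin drops open or slams (opening faster than 1.6 rad/s) (velocity of joint blue_bin above 1.6 rad/s).
It fails at once if the yellow bin is opened (value of joint yellow_bin above 0.1 rad).
It fails at once if a pebble is touched by the fingers (contact force between the fingers and stone1 above 1 N or contact force between the fingers and stone2 above 1 N or contact force between the fingers and stone3 above 1 N or contact force between the fingers and stone4 above 1 N).
It fails at once if the jar or the brush is pushed away (distance of any of jar, brush from where it was at the start of the episode above 0.03 m).
It also fails if it takes over 72 s, if anything falls off the work surface, if the arm or the gripper's body presses on something with over 40 N, if the wrist force passes 120 N, or if a joint passes its speed limit or range.

## Working session

There is one attempt and no reset: what is moved stays moved. The work goes in short steps, Python scripts to look and compute and a shell command to move; the robot and the scene stay as the last step left them, time stands still between calls to the robot, and variables do not carry over. Pictures are saved under pics/ and viewed, at most 10 in all, crops included, and the job is handed in when it is done.

```bash
mkdir -p pics; cat > h.py <<'E'
import numpy as np,cv2
from scipy.spatial.transform import Rotation as R
from cell import robot,viewer,ticket
def cap(n,f):
    s=robot.read_state(); d=viewer.capture(n); cv2.imwrite(f'pics/{f}.png',cv2.cvtColor(np.array(d['image']),cv2.COLOR_RGB2BGR))
    d={k:np.array(v) for k,v in d.items()}; d['p']=np.array(s['eef_pos']); d['q']=np.array(s['orientation']); np.savez(f'pics/{f}.npz',**d); return d
def ray(f,u,v):
    d=np.load(f'pics/{f}.npz'); K=d['camera_matrix']
    if 'rvec' in d:
        M=cv2.Rodrigues(d['rvec'])[0]; c=-M.T@d['tvec'].ravel(); r=M.T@np.linalg.inv(K)@[u,v,1]
    else:
        a=(u-K[0,2])/K[0,0]; b=(v-K[1,2])/K[1,1]; t=np.hypot(a,b)+1e-12
        r=np.array([np.sin(t)*a/t,np.sin(t)*b/t,np.cos(t)]); T=d['tool_from_camera']; W=R.from_quat(d['q']).as_matrix()
        c=d['p']+W@T[:3,3]; r=W@T[:3,:3]@r
    return c,r/np.linalg.norm(r)
def atz(f,u,v,z):
    c,r=ray(f,u,v); return (c+r*(z-c[2])/r[2]).round(1)
def tri(*o):
    A=0;b=0
    for x in o:
        c,r=ray(*x); P=np.eye(3)-np.outer(r,r); A=A+P; b=b+P@c
    p=np.linalg.solve(A,b); return p.round(1),[round(float(np.linalg.norm(np.cross(p-ray(*x)[0],ray(*x)[1]))),1) for x in o]
def proj(f,p):
    d=np.load(f'pics/{f}.npz'); return cv2.projectPoints(np.array(p,float).reshape(-1,1,3),d['rvec'],d['tvec'],d['camera_matrix'],None)[0].reshape(-1,2).round(1)
E
python3 -c "
from h import *
for n in('scene','top','wrist'): d=cap(n,n+'0'); print(d['camera_matrix'].tolist(), [d[k].round(3).tolist() for k in d if k in('rvec','tvec','tool_from_camera')])
print(robot.read_state())"
```

```text
[[441.03144288337086, 0.0, 313.31450486127], [0.0, 441.03144288337086, 244.22723210821735], [0.0, 0.0, 1.0]] [[2.813, 0.311, -0.058], [-449.493, -154.881, 1167.714]]
[[559.4058042918006, 0.0, 313.62282361146544], [0.0, 559.4058042918006, 238.5440003028774], [0.0, 0.0, 1.0]] [[2.165, -2.167, 0.138], [-107.843, 501.654, 1490.629]]
[[371.64829954431775, 0.0, 322.92536526074053], [0.0, 371.64829954431775, 240.79506744045432], [0.0, 0.0, 1.0]] [[[0.0, -0.951, -0.311, 80.461], [1.0, 0.0, -0.0, 0.261], [0.0, -0.311, 0.951, -123.917], [0.0, 0.0, 0.0, 1.0]]]
{'t': 0.15, 'qpos': array([1.11798470e+00, 2.41238583e-01, 4.08000433e-03, 1.33520637e+00,
       7.53965627e-06, 1.57078836e+00]), 'joint_vel': array([-1.16180697e-03, -2.33127875e-03,  2.51448207e-03, -4.36290947e-05,
        5.47832835e-04, -7.05381191e-04]), 'joint_efforts': array([-1.83136140e-04, -3.72635400e+01,  2.52638537e+01,  1.23923627e-02,
       -3.34306696e-05,  9.83854875e-06]), 'eef_pos': array([218.55799836, 449.22514545, 249.6357939 ]), 'orientation': array([ 2.24472576e-01,  9.74480091e-01, -7.63449720e-04, -1.79736451e-04]), 'contact_force': array([-0.15828752, -0.23479014,  0.4171862 ]), 'torque': array([-0.01619942, -0.00980494,  0.00545511]), 'finger_force': 0.0, 'gripper_width': 85.432698119719}
```

View pics/scene0.png

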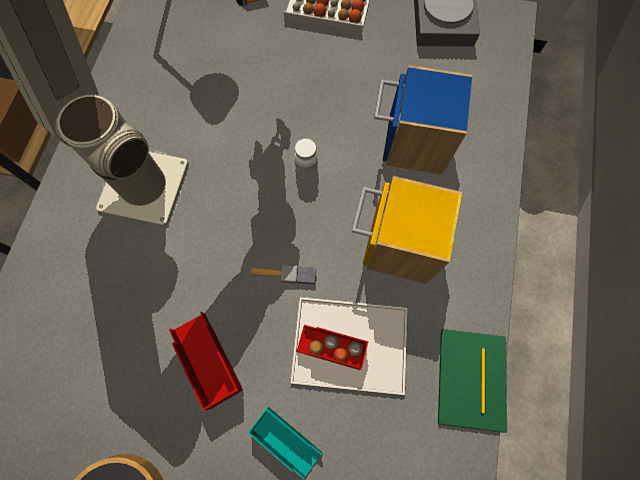

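View pics/top0.png

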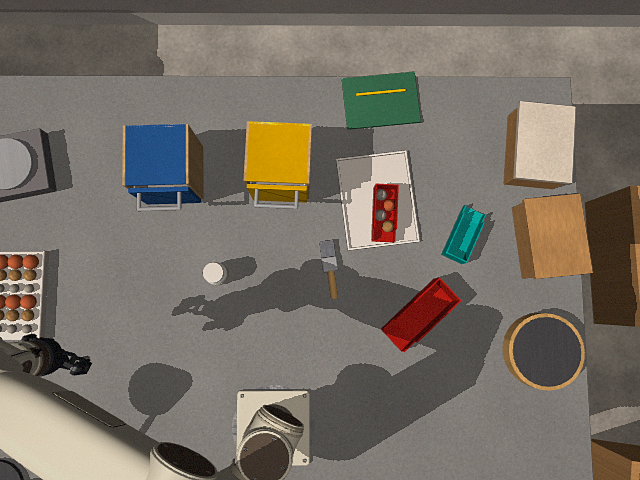

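Pan candidates: small red pan with pebbles (top ~385,212; scene ~333,347), larger red pan (top 421,314; scene 206,362) and turquoise pan (top 465,234). The small red one on the tray fits: it is red, the smaller of the two reds, and holds the pebbles. I'll confirm it in an enlarged crop.

```bash
python3 -c "
from h import *
s=cv2.imread('pics/scene0.png');t=cv2.imread('pics/top0.png')
c=lambda i,x,y,k:cv2.resize(i[y:y+300//k,x:x+400//k],(400,300),interpolation=cv2.INTER_CUBIC)
cv2.imwrite('pics/m.png',np.vstack([np.hstack([c(s,370,55,3),c(t,110,120,4)]),np.hstack([c(s,285,305,4),c(t,340,170,4)])]))"
```

```text
(no output)
```

View pics/m.png

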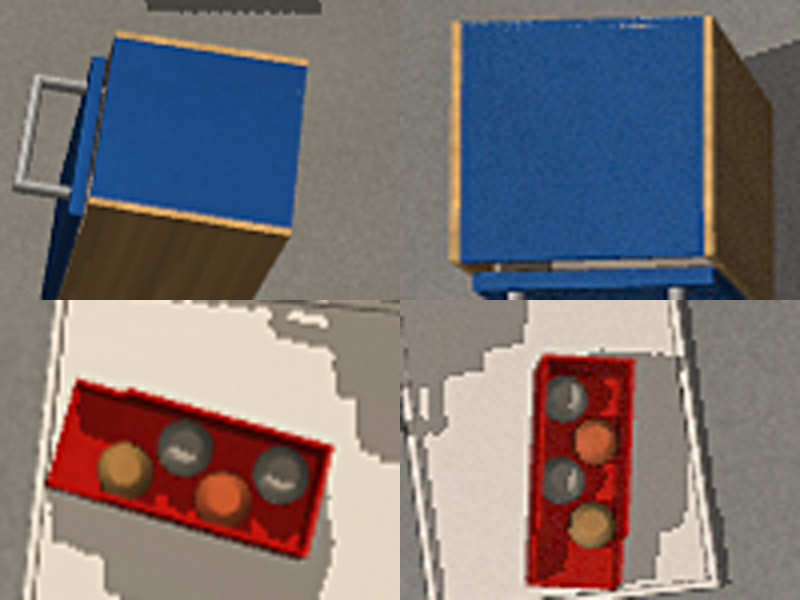

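The crop confirms a small red pan holding four pebbles, with its open end towards the robot (scene 300,338 / top 384,242). The blue handle's middle is at about scene (379,99) and top (159.5,208).

```bash
python3 -c "
from h import *
S='scene0';T='top0'
for n,a,b in [('h mid',(379,99.3),(159.5,207.5)),('hb',(382.3,81),(138.5,208.5)),('ha',(375.7,117.7),(180.5,207)),('rl',(409,66),(123.7,125.5)),('rr',(472.3,76),(123.7,125.5)),
('c far-left',(472.3,76),(123.7,125.5)),('c far-right',(466.7,133.3),(188.2,123.7)),('c near-right',(400,121.7),(188.2,185.7)),('c near-left',(409,66),(122.5,185.7)),
('pan rearR?',(368,341.7),(374.5,183.7)),('pan rear2',(361.2,369.2),(399,184.5)),('front1',(305,325),(371.7,241.2)),('front2',(296.3,351.3),(395.5,242))]:
  print(n,tri((S,*a),(T,*b)))
print('tray',[atz(T,*p,12) for p in [(337.5,159),(410,151.5),(419.5,241),(348,249.5)]],[atz(S,*p,12) for p in [(302,299),(407,307),(405,395),(292,385)]])
print('yellow',[atz(T,*p,200) for p in [(247,122),(312,123),(310,184),(245,184)]],'yhandle',[atz(T,*p,165) for p in [(255,206),(296,206)]])
print('jar',atz(T,213.5,272,90),'brush',[atz(T,*p,15) for p in[(327,241),(334,298)]], 'bigpan',[atz(T,*p,55) for p in[(384,330),(433,279),(460,299),(404,350)]])
print('shelfeggs',atz(T,45,250,30))
"
```

```text
h mid (array([561.7, 274.9, 166.9]), [1.4, 1.4])
hb (array([559.7, 326.7, 167.8]), [0.7, 0.7])
ha (array([563. , 222.9, 167.3]), [1.4, 1.4])
rl (array([656.6, 279.9, 340.4]), [62.2, 62.2])
rr (array([762.4, 361.5, 197.4]), [0.3, 0.3])
c far-left (array([762.4, 361.5, 197.4]), [0.3, 0.3])
c far-right (array([765.9, 201.9, 202.4]), [0.1, 0.1])
c near-right (array([613.9, 199.5, 200.3]), [2.9, 2.9])
c near-left (array([612.8, 360. , 194.4]), [0.7, 0.7])
pan rearR? (array([ 649.3, -274.1,   47.3]), [0.5, 0.5])
pan rear2 (array([ 643.4, -337.4,   66.7]), [0.0, 0.0])
front1 (array([ 498.1, -266.5,   14.7]), [2.6, 2.6])
front2 (array([ 493.6, -330.1,   28.6]), [1.8, 1.8])
tray [array([ 727.8, -175.6,   12. ]), array([ 749.6, -379.3,   12. ]), array([ 496.8, -400.1,   12. ]), array([ 473.4, -202.8,   12. ])] [array([ 479.2, -205.8,   12. ]), array([ 728.1, -169.9,   12. ]), array([ 754.6, -367.6,   12. ]), array([ 501.7, -402.5,   12. ])]
yellow [array([771.4,  57.7, 200. ]), array([ 769.2, -102.8,  200. ]), array([615.6, -97.7, 200. ]), array([615.5,  60.6, 200. ])] yhandle [array([567.3,  39. , 165. ]), array([567.4, -63. , 165. ])]
jar [407.4 151.6  90. ] brush [array([ 496.5, -145.1,   15. ]), array([ 341. , -163.4,   15. ])] bigpan [array([ 256.8, -292.4,   55. ]), array([ 390.4, -424.9,   55. ]), array([ 337.5, -495.2,   55. ]), array([ 205., -344.,   55.])]
shelfeggs [470.5 616.5  30. ]
```

```bash
cat >> h.py <<'E'
def ori(alpha,yaw,mode):
    z=np.array([np.sin(alpha),0,-np.cos(alpha)]); x=np.array([0,1.,0])
    if mode=='p': x=np.cross([0,1.,0],z)   # fingers close along y
    M=np.c_[x,np.cross(z,x),z]; return R.from_euler('z',yaw)*R.from_matrix(M)
def rel(P,O):
    s=robot.read_state(); q=R.from_quat(s['orientation']); d=q.inv().apply(np.array(P)-s['eef_pos'])/1000; w=(q.inv()*O).as_rotvec()
    print('t',round(s['t'],2),'d',d.round(4),'r',w.round(3),'deg',np.degrees(np.linalg.norm(w)).round(1))
E
python3 -c "
from h import *
rel([468,276,203],ori(1.2,.02,'h'))
O=ori(1.2,.02,'h');print(O.as_matrix().round(2))"
```

```text
t 0.15 d [-0.3001 -0.0466  0.0467] r [-1.073 -0.655  0.959] deg 90.6
[[-0.02  0.36  0.93]
 [ 1.    0.01  0.02]
 [ 0.    0.93 -0.36]]
```

```bash
P='{"dx":-0.300,"dy":-0.047,"dz":0.047,"rx":-1.073,"ry":-0.655,"rz":0.959}'; python3 -m jog '[{"dx":-0.300,"dy":-0.047,"dz":0.047,"rx":-1.073,"ry":-0.655,"rz":0.959},{"dx":-0.300,"dy":-0.047,"dz":0.047,"rx":-1.073,"ry":-0.655,"rz":0.959},{"dx":-0.300,"dy":-0.047,"dz":0.047,"rx":-1.073,"ry":-0.655,"rz":0.959},{"dx":-0.300,"dy":-0.047,"dz":0.047,"rx":-1.073,"ry":-0.655,"rz":0.959},{"dx":-0.300,"dy":-0.047,"dz":0.047,"rx":-1.073,"ry":-0.655,"rz":0.959},{"dx":-0.300,"dy":-0.047,"dz":0.047,"rx":-1.073,"ry":-0.655,"rz":0.959},{"dx":-0.300,"dy":-0.047,"dz":0.047,"rx":-1.073,"ry":-0.655,"rz":0.959},{"dx":-0.300,"dy":-0.047,"dz":0.047,"rx":-1.073,"ry":-0.655,"rz":0.959},{"dx":-0.300,"dy":-0.047,"dz":0.047,"rx":-1.073,"ry":-0.655,"rz":0.959},{"dx":-0.300,"dy":-0.047,"dz":0.047,"rx":-1.073,"ry":-0.655,"rz":0.959},{"dx":-0.300,"dy":-0.047,"dz":0.047,"rx":-1.073,"ry":-0.655,"rz":0.959},{"dx":-0.300,"dy":-0.047,"dz":0.047,"rx":-1.073,"ry":-0.655,"rz":0.959}]' 0.4
python3 -c "
from h import *
rel([468,276,203],ori(1.2,.02,'h'))"
```

```text
t: 1.15
eef_pos: [467.4, 274.7, 204.1]
orientation: [0.568, 0.618, 0.389, 0.38]
contact_force: [0.8, 1.1, -0.9]
gripper_width: 33.8
finger_force: 0.0
t 1.15 d [ 0.0013 -0.0007  0.001 ] r [-0.05  -0.031  0.043] deg 4.2
```

```bash
python3 -m jog '[{"rx":-0.05,"ry":-0.03,"rz":0.043},{"rx":-0.05,"ry":-0.03,"rz":0.043},{"rx":-0.05,"ry":-0.03,"rz":0.043}]'
python3 -c "
from h import *
cap('wrist','w1')"
```

```text
validation failed for argument at $[0]...
```

View pics/w1.png

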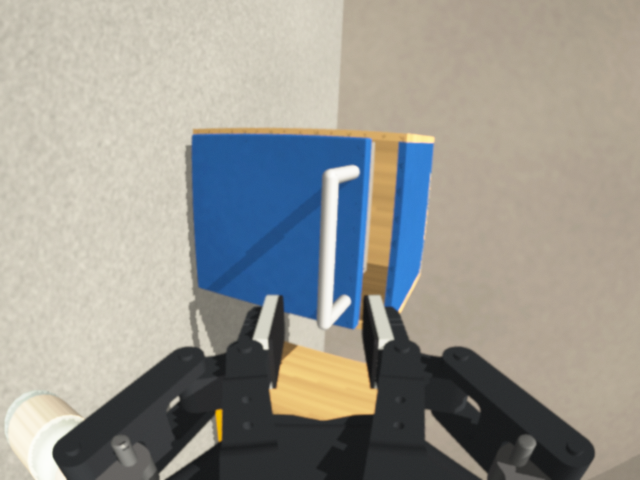

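The wrist picture shows the blue bin shut, with its handle bar running from (330,175) to (324,325) and both fingers below it at (265,340) and (378,340), straddling the bar's line.

```bash
python3 -c "
from h import *
for n,w,a,b in [('hb',(330,178),(382.3,81),(138.5,208.5)),('ha',(324.5,322),(375.7,117.7),(180.5,207))]:
  print(n,tri(('w1',*w),('scene0',*a),('top0',*b)),tri(('w1',*w),('top0',*b)))
rel([561.7,277,166],ori(1.2,.02,'h'))"
python3 -m jog '[{"dx":0,"dy":0,"dz":0,"rx":-0.05,"ry":-0.03,"rz":0.043},{"dx":0,"dy":0,"dz":0,"rx":-0.05,"ry":-0.03,"rz":0.043}]'
```

```text
hb (array([559.8, 327.3, 165.6]), [1.1, 0.9, 1.0]) (array([560.7, 327.1, 164.8]), [0.8, 0.8])
ha (array([563.7, 224.8, 164.5]), [1.6, 2.0, 1.3]) (array([565.3, 224.8, 164.2]), [0.8, 0.8])
t 1.2 d [-0.004   0.0077  0.101 ] r [-0.051 -0.032  0.045] deg 4.3
t: 1.37
eef_pos: [467.0, 276.6, 200.5]
orientation: [0.575, 0.595, 0.4, 0.393]
contact_force: [0.2, 0.5, -1.0]
gripper_width: 34.3
finger_force: 0.0
```

```bash
python3 -c "
from h import *
rel([563,276,164.5],ori(1.2,.03,'h'))"
```

```text
t 1.37 d [-0.003   0.002   0.1025] r [-0.009  0.004  0.007] deg 0.7
```

```bash
python3 -m jog '[{"dx":-0.003,"dy":0.002,"dz":0.03,"rx":-0.009,"ry":0.004,"rz":0.007},{"dx":-0.003,"dy":0.002,"dz":0.06,"rx":-0.009,"ry":0.004,"rz":0.007},{"dx":-0.003,"dy":0.002,"dz":0.08,"rx":-0.009,"ry":0.004,"rz":0.007},{"dx":-0.003,"dy":0.002,"dz":0.095,"rx":-0.009,"ry":0.004,"rz":0.007},{"dx":-0.003,"dy":0.002,"dz":0.1025,"rx":-0.009,"ry":0.004,"rz":0.007},{"dx":-0.003,"dy":0.002,"dz":0.1025,"rx":-0.009,"ry":0.004,"rz":0.007}]'
python3 -m jog '[{"dx":0,"dy":0,"dz":0,"rx":0,"ry":0,"rz":0},{"dx":0,"dy":0,"dz":0,"rx":0,"ry":0,"rz":0},{"dx":0,"dy":0,"dz":0,"rx":0,"ry":0,"rz":0},{"dx":0,"dy":0,"dz":0,"rx":0,"ry":0,"rz":0},{"dx":0,"dy":0,"dz":0,"rx":0,"ry":0,"rz":0},{"dx":0,"dy":0,"dz":0,"rx":0,"ry":0,"rz":0}]' 0 30
```

```text
t: 1.87
eef_pos: [565.6, 275.1, 167.9]
orientation: [0.576, 0.59, 0.407, 0.394]
contact_force: [0.6, -0.2, 0.7]
gripper_width: 34.4
finger_force: 0.0
t: 2.37
eef_pos: [562.1, 275.1, 164.7]
orientation: [0.575, 0.592, 0.405, 0.393]
contact_force: [-2.3, 1.3, -13.1]
gripper_width: 8.6
finger_force: 29.7
```

```bash
python3 -c "
from h import *
q=R.from_quat(robot.read_state()['orientation']);p=.3555
def D(t): d=149.3*np.array([-(np.sin(p+t)-np.sin(p)),0,np.cos(p+t)-np.cos(p)]); return R.from_euler('z',.025).apply(d)
for a in(0,.36):
  for i in range(1,13): print(round(a+.03*i,2),(q.inv().apply(D(a+.03*i)-D(a))/1000).round(4))
"
```

```text
0.03 [ 0.     -0.003  -0.0033]
0.06 [ 0.     -0.0062 -0.0065]
0.09 [ 0.0001 -0.0094 -0.0096]
0.12 [ 0.0001 -0.0127 -0.0126]
0.15 [ 0.0001 -0.0161 -0.0155]
0.18 [ 0.0001 -0.0196 -0.0184]
0.21 [ 0.0001 -0.0232 -0.0211]
0.24 [ 0.0001 -0.0268 -0.0237]
0.27 [ 0.0001 -0.0305 -0.0261]
0.3 [ 0.0002 -0.0343 -0.0285]
0.33 [ 0.0002 -0.0382 -0.0308]
0.36 [ 0.0002 -0.0421 -0.0329]
0.39 [ 0.    -0.004 -0.002]
0.42 [ 0.     -0.0081 -0.0039]
0.45 [ 0.     -0.0122 -0.0057]
0.48 [ 0.     -0.0163 -0.0073]
0.51 [ 0.0001 -0.0205 -0.0089]
0.54 [ 0.0001 -0.0248 -0.0103]
0.57 [ 0.0001 -0.0291 -0.0115]
0.6 [ 0.0001 -0.0334 -0.0127]
0.63 [ 0.0001 -0.0378 -0.0137]
0.66 [ 0.0001 -0.0422 -0.0146]
0.69 [ 0.0001 -0.0466 -0.0153]
0.72 [ 0.0001 -0.051  -0.016 ]
```

```bash
python3 -m jog '[{"dx":0,"dy":-0.003,"dz":-0.0033,"rx":0,"ry":0,"rz":0},{"dx":0,"dy":-0.0062,"dz":-0.0065,"rx":0,"ry":0,"rz":0},{"dx":0,"dy":-0.0094,"dz":-0.0096,"rx":0,"ry":0,"rz":0},{"dx":0,"dy":-0.0127,"dz":-0.0126,"rx":0,"ry":0,"rz":0},{"dx":0,"dy":-0.0161,"dz":-0.0155,"rx":0,"ry":0,"rz":0},{"dx":0,"dy":-0.0196,"dz":-0.0184,"rx":0,"ry":0,"rz":0},{"dx":0,"dy":-0.0232,"dz":-0.0211,"rx":0,"ry":0,"rz":0},{"dx":0,"dy":-0.0268,"dz":-0.0237,"rx":0,"ry":0,"rz":0},{"dx":0,"dy":-0.0305,"dz":-0.0261,"rx":0,"ry":0,"rz":0},{"dx":0,"dy":-0.0343,"dz":-0.0285,"rx":0,"ry":0,"rz":0},{"dx":0,"dy":-0.0382,"dz":-0.0308,"rx":0,"ry":0,"rz":0},{"dx":0,"dy":-0.0421,"dz":-0.0329,"rx":0,"ry":0,"rz":0}]'
```

```text
t: 3.37
eef_pos: [519.9, 273.9, 142.1]
orientation: [0.577, 0.587, 0.408, 0.395]
contact_force: [7.9, -2.5, -7.5]
gripper_width: 8.5
finger_force: 29.4
```

```bash
python3 -m jog '[{"dx":0,"dy":-0.004,"dz":-0.002,"rx":0,"ry":0,"rz":0},{"dx":0,"dy":-0.0081,"dz":-0.0039,"rx":0,"ry":0,"rz":0},{"dx":0,"dy":-0.0122,"dz":-0.0057,"rx":0,"ry":0,"rz":0},{"dx":0,"dy":-0.0163,"dz":-0.0073,"rx":0,"ry":0,"rz":0},{"dx":0,"dy":-0.0205,"dz":-0.0089,"rx":0,"ry":0,"rz":0},{"dx":0,"dy":-0.0248,"dz":-0.0103,"rx":0,"ry":0,"rz":0},{"dx":0,"dy":-0.0291,"dz":-0.0115,"rx":0,"ry":0,"rz":0},{"dx":0,"dy":-0.0334,"dz":-0.0127,"rx":0,"ry":0,"rz":0},{"dx":0,"dy":-0.0378,"dz":-0.0137,"rx":0,"ry":0,"rz":0},{"dx":0,"dy":-0.0422,"dz":-0.0146,"rx":0,"ry":0,"rz":0}]'
python3 -m jog '[{"dx":0,"dy":0,"dz":0,"rx":0,"ry":0,"rz":0},{"dx":0,"dy":0,"dz":0,"rx":0,"ry":0,"rz":0}]'
```

```text
t: 4.2
eef_pos: [489.8, 273.1, 108.4]
orientation: [0.576, 0.587, 0.409, 0.395]
contact_force: [-7.8, -5.3, 5.6]
gripper_width: 9.0
finger_force: 31.7
t: 4.37
eef_pos: [489.4, 273.1, 107.4]
orientation: [0.576, 0.588, 0.408, 0.395]
contact_force: [-5.8, -4.3, 2.4]
gripper_width: 9.0
finger_force: 31.5
```

```bash
python3 -m jog '[{"dx":0,"dy":-0.0025,"dz":-0.0004,"rx":0,"ry":0,"rz":0},{"dx":0,"dy":-0.005,"dz":-0.0008,"rx":0,"ry":0,"rz":0},{"dx":0,"dy":-0.0075,"dz":-0.0011,"rx":0,"ry":0,"rz":0},{"dx":0,"dy":-0.010,"dz":-0.0014,"rx":0,"ry":0,"rz":0},{"dx":0,"dy":-0.010,"dz":-0.0014,"rx":0,"ry":0,"rz":0}]'
python3 -m jog '[{"dx":0,"dy":-0.0025,"dz":-0.0003,"rx":0,"ry":0,"rz":0},{"dx":0,"dy":-0.005,"dz":-0.0005,"rx":0,"ry":0,"rz":0},{"dx":0,"dy":-0.005,"dz":-0.0005,"rx":0,"ry":0,"rz":0},{"dx":0,"dy":-0.005,"dz":-0.0005,"rx":0,"ry":0,"rz":0}]'
```

```text
t: 4.78
eef_pos: [484.3, 272.9, 98.7]
orientation: [0.576, 0.588, 0.408, 0.395]
contact_force: [-9.2, -4.7, 4.1]
gripper_width: 8.7
finger_force: 32.0
t: 5.12
eef_pos: [484.0, 273.0, 98.1]
orientation: [0.577, 0.584, 0.411, 0.397]
contact_force: [-7.7, -6.8, 15.8]
gripper_width: 8.8
finger_force: 32.5
```

```bash
python3 -m jog '[{"dx":0,"dy":0.001,"dz":0,"rx":0,"ry":0,"rz":0},{"dx":0,"dy":0.001,"dz":0,"rx":0,"ry":0,"rz":0},{"dx":0,"dy":0.001,"dz":0,"rx":0,"ry":0,"rz":0},{"dx":0,"dy":0.001,"dz":0,"rx":0,"ry":0,"rz":0},{"dx":0,"dy":0.001,"dz":-0.01,"rx":0,"ry":0,"rz":0},{"dx":0,"dy":0.001,"dz":-0.03,"rx":0,"ry":0,"rz":0},{"dx":0,"dy":0.001,"dz":-0.06,"rx":0,"ry":0,"rz":0},{"dx":0,"dy":0.001,"dz":-0.09,"rx":0,"ry":0,"rz":0},{"dx":0,"dy":0.001,"dz":-0.09,"rx":0,"ry":0,"rz":0}]' 0.4
python3 -c "
from h import *
cap('scene','s2');cap('top','t2')
a=cv2.imread('pics/s2.png');b=cv2.imread('pics/t2.png')
c=lambda i,x,y,k:cv2.resize(i[y:y+300//k,x:x+400//k],(400,300),interpolation=cv2.INTER_CUBIC)
cv2.imwrite('pics/m2.png',np.hstack([c(a,350,55,3),c(b,95,115,2)]))
rel([430,200,300],ori(.3,0,'p'))"
```

```text
t: 5.87
eef_pos: [398.0, 285.3, 130.2]
orientation: [0.578, 0.591, 0.402, 0.395]
contact_force: [0.8, 0.8, 0.2]
gripper_width: 34.5
finger_force: 0.0
t 5.97 d [-0.0855  0.1686 -0.0357] r [ 0.712  0.688 -1.443] deg 100.3
```

View pics/m2.png

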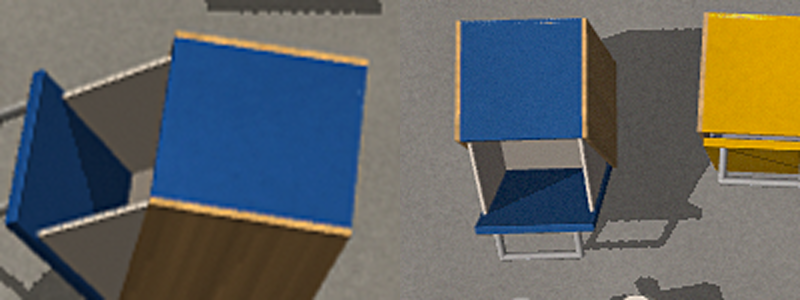

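The blue bin is fully open (panel at left of the scene crop, mouth visible in the top crop) and stays open by itself. Next is the pan.

```bash
python3 -c "
from h import *
rel([420,60,330],ori(0,-.05,'p'))"
```

```text
t 5.97 d [-0.2252  0.1924 -0.0585] r [ 0.957  0.889 -1.306] deg 105.8
```

```bash
python3 -m jog '[{"dx":-0.01,"dy":0.035,"dz":-0.02,"rx":0.957,"ry":0.889,"rz":-1.306},{"dx":-0.03,"dy":0.07,"dz":-0.05,"rx":0.957,"ry":0.889,"rz":-1.306},{"dx":-0.225,"dy":0.192,"dz":-0.058,"rx":0.957,"ry":0.889,"rz":-1.306},{"dx":-0.225,"dy":0.192,"dz":-0.058,"rx":0.957,"ry":0.889,"rz":-1.306},{"dx":-0.225,"dy":0.192,"dz":-0.058,"rx":0.957,"ry":0.889,"rz":-1.306},{"dx":-0.225,"dy":0.192,"dz":-0.058,"rx":0.957,"ry":0.889,"rz":-1.306},{"dx":-0.225,"dy":0.192,"dz":-0.058,"rx":0.957,"ry":0.889,"rz":-1.306},{"dx":-0.225,"dy":0.192,"dz":-0.058,"rx":0.957,"ry":0.889,"rz":-1.306},{"dx":-0.225,"dy":0.192,"dz":-0.058,"rx":0.957,"ry":0.889,"rz":-1.306},{"dx":-0.225,"dy":0.192,"dz":-0.058,"rx":0.957,"ry":0.889,"rz":-1.306},{"dx":-0.225,"dy":0.192,"dz":-0.058,"rx":0.957,"ry":0.889,"rz":-1.306},{"dx":-0.225,"dy":0.192,"dz":-0.058,"rx":0.957,"ry":0.889,"rz":-1.306}]' 1
python3 -c "
from h import *
rel([571,-302,220],ori(0,-.05,'p'));print(robot.read_state()['qpos'].round(2))"
```

```text
t: 6.97
eef_pos: [422.7, 55.5, 329.8]
orientation: [0.231, 0.952, 0.137, 0.144]
contact_force: [0.0, 0.3, -0.7]
gripper_width: 85.1
finger_force: 0.0
t 6.97 d [-0.2748 -0.2822  0.0815] r [ 0.285  0.284 -0.421] deg 33.4
[ 0.   -0.2  -0.32  1.1   0.2   0.51]
```

```bash
python3 -m jog '[{"dx":-0.275,"dy":-0.282,"dz":0.081,"rx":0.285,"ry":0.284,"rz":-0.421},{"dx":-0.275,"dy":-0.282,"dz":0.081,"rx":0.285,"ry":0.284,"rz":-0.421},{"dx":-0.275,"dy":-0.282,"dz":0.081,"rx":0.285,"ry":0.284,"rz":-0.421},{"dx":-0.275,"dy":-0.282,"dz":0.081,"rx":0.285,"ry":0.284,"rz":-0.421},{"dx":-0.275,"dy":-0.282,"dz":0.081,"rx":0.285,"ry":0.284,"rz":-0.421},{"dx":-0.275,"dy":-0.282,"dz":0.081,"rx":0.285,"ry":0.284,"rz":-0.421},{"dx":-0.275,"dy":-0.282,"dz":0.081,"rx":0.285,"ry":0.284,"rz":-0.421},{"dx":-0.275,"dy":-0.282,"dz":0.081,"rx":0.285,"ry":0.284,"rz":-0.421},{"dx":-0.275,"dy":-0.282,"dz":0.081,"rx":0.285,"ry":0.284,"rz":-0.421},{"dx":-0.275,"dy":-0.282,"dz":0.081,"rx":0.285,"ry":0.284,"rz":-0.421},{"dx":-0.275,"dy":-0.282,"dz":0.081,"rx":0.285,"ry":0.284,"rz":-0.421},{"dx":-0.275,"dy":-0.282,"dz":0.081,"rx":0.285,"ry":0.284,"rz":-0.421}]' 1
python3 -c "
from h import *
cap('wrist','w3');print(robot.read_state()['qpos'].round(2))"
```

```text
t: 7.97
eef_pos: [569.2, -300.3, 214.1]
orientation: [0.026, 1.0, 0.003, -0.002]
contact_force: [0.7, 0.4, 0.4]
gripper_width: 85.5
finger_force: 0.0
[-0.48  0.55  0.38  1.4   0.   -0.44]
```

View pics/w3.png

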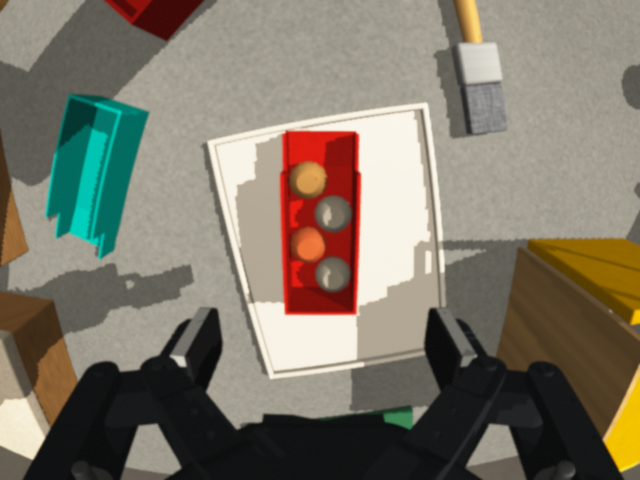

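The wrist view shows the pan's rear rim corners at (285,314) and (356,314), its side-wall shoulders at (281,173) and (360,173), and the open end at row 132. The brush is far off to the right at (483,90).

```bash
python3 -c "
from h import *
for p in[(285,314),(356,314),(281,173),(360,173)]: print(atz('w3',*p,59))
print(tri(('w3',356,314),('top0',374.5,183.7)),tri(('w3',285,314),('top0',399,184.5)))
print(tri(('w3',356,314),('scene0',368,341.7)),tri(('w3',285,314),('scene0',361.2,369.2)))
rel([576,-302,100],ori(0,-.02,'p'))"
```

```text
[ 643.6 -335.5   59. ]
[ 646.8 -274.6   59. ]
[ 523.9 -328.5   59. ]
[ 527.1 -268.8   59. ]
(array([ 648.5, -273.7,   55. ]), [0.8, 0.8]) (array([ 645.6, -337.6,   55.9]), [1.7, 1.7])
(array([ 648.1, -275. ,   56.5]), [0.5, 0.5]) (array([ 644.5, -336.3,   56.9]), [0.6, 0.6])
t 8.02 d [-0.0072 -0.0032  0.1156] r [ 0.005 -0.003 -0.029] deg 1.7
```

```bash
python3 -c "
from h import *
rel([577,-301.5,30],ori(0,-.055,'p'))"
```

```text
t 8.02 d [-0.0084 -0.003   0.1856] r [ 0.005 -0.003  0.006] deg 0.5
```

```bash
python3 -m jog '[{"dx":-0.008,"dy":-0.003,"dz":0.03,"rx":0,"ry":0,"rz":0.006},{"dx":-0.008,"dy":-0.003,"dz":0.06,"rx":0,"ry":0,"rz":0.006},{"dx":-0.008,"dy":-0.003,"dz":0.09,"rx":0,"ry":0,"rz":0.006},{"dx":-0.008,"dy":-0.003,"dz":0.12,"rx":0,"ry":0,"rz":0.006},{"dx":-0.008,"dy":-0.003,"dz":0.145,"rx":0,"ry":0,"rz":0.006},{"dx":-0.008,"dy":-0.003,"dz":0.165,"rx":0,"ry":0,"rz":0.006},{"dx":-0.008,"dy":-0.003,"dz":0.177,"rx":0,"ry":0,"rz":0.006},{"dx":-0.008,"dy":-0.003,"dz":0.185,"rx":0,"ry":0,"rz":0.006},{"dx":-0.008,"dy":-0.003,"dz":0.185,"rx":0,"ry":0,"rz":0.006}]'
python3 -c "
from h import *
rel([577,-301.5,30],ori(0,-.055,'p'))"
```

```text
t: 8.77
eef_pos: [577.0, -299.5, 32.2]
orientation: [0.026, 1.0, 0.002, -0.001]
contact_force: [-0.9, -1.0, -0.7]
gripper_width: 85.2
finger_force: 0.0
t 8.77 d [-0.0001 -0.002   0.0022] r [ 0.004 -0.003  0.003] deg 0.3
```

```bash
python3 -m jog '[{"dx":0,"dy":-0.002,"dz":0,"rx":0,"ry":0,"rz":0},{"dx":0,"dy":-0.002,"dz":0,"rx":0,"ry":0,"rz":0},{"dx":0,"dy":-0.002,"dz":0,"rx":0,"ry":0,"rz":0},{"dx":0,"dy":-0.002,"dz":0,"rx":0,"ry":0,"rz":0},{"dx":0,"dy":-0.002,"dz":0,"rx":0,"ry":0,"rz":0},{"dx":0,"dy":-0.002,"dz":0,"rx":0,"ry":0,"rz":0}]' 0 50
python3 -m jog '[{"dx":0,"dy":0,"dz":-0.005,"rx":0,"ry":0,"rz":0},{"dx":0,"dy":0,"dz":-0.015,"rx":0,"ry":0,"rz":0},{"dx":0,"dy":0,"dz":-0.035,"rx":0,"ry":0,"rz":0},{"dx":0,"dy":0,"dz":-0.055,"rx":0,"ry":0,"rz":0},{"dx":0,"dy":0,"dz":-0.08,"rx":0,"ry":0,"rz":0},{"dx":0,"dy":0,"dz":-0.105,"rx":0,"ry":0,"rz":0},{"dx":0,"dy":0,"dz":-0.13,"rx":0,"ry":0,"rz":0},{"dx":0,"dy":0,"dz":-0.16,"rx":0,"ry":0,"rz":0},{"dx":0,"dy":0,"dz":-0.19,"rx":0,"ry":0,"rz":0},{"dx":0,"dy":0,"dz":-0.22,"rx":0,"ry":0,"rz":0},{"dx":0,"dy":0,"dz":-0.24,"rx":0,"ry":0,"rz":0},{"dx":0,"dy":0,"dz":-0.25,"rx":0,"ry":0,"rz":0}]'
python3 -c "
from h import *
rel([470,0,340],ori(0,0,'p'));rel([560,277,340],ori(0,0.1,'p'))"
```

```text
t: 9.27
eef_pos: [579.0, -303.2, 35.6]
orientation: [0.026, 1.0, 0.001, 0.002]
contact_force: [0.2, 0.0, 6.0]
gripper_width: 61.8
finger_force: 55.7
t: 10.27
eef_pos: [578.1, -303.7, 287.7]
orientation: [0.027, 1.0, 0.0, 0.002]
contact_force: [-0.0, -0.5, -2.2]
gripper_width: 61.6
finger_force: 55.5
t 10.27 d [ 0.1239  0.2976 -0.0525] r [ 0.001  0.003 -0.053] deg 3.1
t 10.27 d [ 0.0487  0.5789 -0.052 ] r [ 0.001  0.003 -0.153] deg 8.8
```

```bash
python3 -c "
from h import *
rel([585,277,345],ori(0,0.025,'p'))"
python3 -m jog '[{"dx":0.001,"dy":0.004,"dz":-0.01,"rx":0,"ry":0,"rz":-0.01},{"dx":0.003,"dy":0.014,"dz":-0.02,"rx":0,"ry":0,"rz":-0.02},{"dx":0.005,"dy":0.03,"dz":-0.03,"rx":0,"ry":0,"rz":-0.03},{"dx":0.005,"dy":0.052,"dz":-0.04,"rx":0,"ry":0,"rz":-0.04},{"dx":0.008,"dy":0.08,"dz":-0.05,"rx":0,"ry":0,"rz":-0.05},{"dx":0.01,"dy":0.11,"dz":-0.052,"rx":0,"ry":0,"rz":-0.06},{"dx":0.012,"dy":0.14,"dz":-0.054,"rx":0,"ry":0,"rz":-0.07},{"dx":0.015,"dy":0.17,"dz":-0.055,"rx":0,"ry":0,"rz":-0.07},{"dx":0.017,"dy":0.20,"dz":-0.055,"rx":0,"ry":0,"rz":-0.07},{"dx":0.018,"dy":0.23,"dz":-0.055,"rx":0,"ry":0,"rz":-0.07},{"dx":0.02,"dy":0.26,"dz":-0.055,"rx":0,"ry":0,"rz":-0.07},{"dx":0.02,"dy":0.29,"dz":-0.055,"rx":0,"ry":0,"rz":-0.07}]'
python3 -c "
from h import *
rel([585,277,345],ori(0,0.025,'p'))"
```

```text
t 10.27 d [ 0.0237  0.5803 -0.0569] r [ 0.001  0.003 -0.078] deg 4.5
t: 11.27
eef_pos: [571.4, -9.8, 339.2]
orientation: [-0.009, 1.0, 0.002, -0.001]
contact_force: [0.2, -0.5, -3.2]
gripper_width: 61.4
finger_force: 55.5
t 11.27 d [-0.019   0.2865 -0.0048] r [ 0.004 -0.002 -0.006] deg 0.4
```

```bash
python3 -m jog '[{"dx":-0.002,"dy":0.03,"dz":0,"rx":0,"ry":0,"rz":-0.006},{"dx":-0.004,"dy":0.06,"dz":0,"rx":0,"ry":0,"rz":-0.006},{"dx":-0.006,"dy":0.09,"dz":0,"rx":0,"ry":0,"rz":-0.006},{"dx":-0.008,"dy":0.12,"dz":0,"rx":0,"ry":0,"rz":-0.006},{"dx":-0.01,"dy":0.15,"dz":0,"rx":0,"ry":0,"rz":-0.006},{"dx":-0.013,"dy":0.18,"dz":0,"rx":0,"ry":0,"rz":-0.006},{"dx":-0.015,"dy":0.207,"dz":0,"rx":0,"ry":0,"rz":-0.006},{"dx":-0.017,"dy":0.231,"dz":0,"rx":0,"ry":0,"rz":-0.006},{"dx":-0.018,"dy":0.252,"dz":0,"rx":0,"ry":0,"rz":-0.006},{"dx":-0.019,"dy":0.27,"dz":0,"rx":0,"ry":0,"rz":-0.006},{"dx":-0.019,"dy":0.282,"dz":0,"rx":0,"ry":0,"rz":-0.006},{"dx":-0.019,"dy":0.286,"dz":0,"rx":0,"ry":0,"rz":-0.006}]'
python3 -c "
from h import *
for a,p in [(25,[605,277,310]),(45,[620,277,285]),(58,[610,277,277]),(72,[597,277,280])]: rel(p,ori(np.radians(a),0.025,'p'))"
```

```text
t: 12.27
eef_pos: [585.7, 276.3, 339.4]
orientation: [-0.013, 1.0, 0.002, -0.001]
contact_force: [0.3, -0.1, -3.7]
gripper_width: 61.3
finger_force: 55.5
t 12.27 d [-0.0194  0.0001  0.0294] r [ 0.003 -0.439  0.001] deg 25.1
t 12.27 d [-0.0344 -0.0004  0.0543] r [ 0.004 -0.788  0.001] deg 45.1
t 12.27 d [-0.0244 -0.0001  0.0624] r [ 0.004 -1.015  0.   ] deg 58.1
t 12.27 d [-0.0114  0.0002  0.0594] r [ 0.004 -1.259 -0.   ] deg 72.1
```

```bash
python3 -m jog '[{"dx":-0.003,"dy":0,"dz":0.004,"rx":0,"ry":-0.05,"rz":0},{"dx":-0.006,"dy":0,"dz":0.008,"rx":0,"ry":-0.11,"rz":0},{"dx":-0.009,"dy":0,"dz":0.012,"rx":0,"ry":-0.17,"rz":0},{"dx":-0.012,"dy":0,"dz":0.016,"rx":0,"ry":-0.23,"rz":0},{"dx":-0.015,"dy":0,"dz":0.021,"rx":0,"ry":-0.29,"rz":0},{"dx":-0.018,"dy":0,"dz":0.026,"rx":0,"ry":-0.36,"rz":0},{"dx":-0.019,"dy":0,"dz":0.029,"rx":0,"ry":-0.41,"rz":0},{"dx":-0.019,"dy":0,"dz":0.029,"rx":0,"ry":-0.44,"rz":0},{"dx":-0.019,"dy":0,"dz":0.029,"rx":0,"ry":-0.44,"rz":0}]'
python3 -c "
from h import *
cap('scene','s4');cap('top','t4')
a=cv2.imread('pics/s4.png');b=cv2.imread('pics/t4.png')
c=lambda i,x,y,k:cv2.resize(i[y:y+300//k,x:x+400//k],(400,300),interpolation=cv2.INTER_CUBIC)
cv2.imwrite('pics/m4.png',np.hstack([c(a,320,10,2),c(b,70,80,2)]))
for a,p in [(45,[620,277,285]),(58,[610,277,277]),(72,[597,277,280])]: rel(p,ori(np.radians(a),0.025,'p'))"
```

```text
t: 13.02
eef_pos: [603.6, 272.7, 309.9]
orientation: [-0.011, 0.976, 0.003, 0.217]
contact_force: [-0.6, -1.1, -4.4]
gripper_width: 61.3
finger_force: 55.5
t 13.12 d [-0.0022  0.0033  0.03  ] r [ 0.001 -0.347 -0.003] deg 19.9
t 13.12 d [0.0102 0.0035 0.033 ] r [ 0.001 -0.574 -0.003] deg 32.9
t 13.12 d [0.0207 0.0038 0.0248] r [ 0.    -0.819 -0.004] deg 46.9
```

View pics/m4.png

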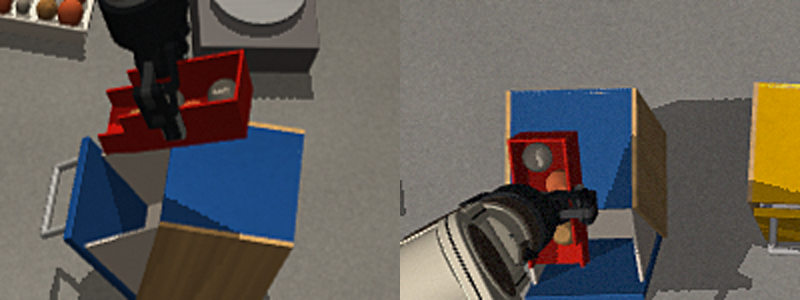

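The pebbles are still in the pan and its lip is over the open mouth. I'll check the lateral alignment by projecting points into the pictures, since the top crop makes the pan look left (lip at about px 147,212).

```bash
python3 -c "
from h import *
print(proj('t4',[[538,273,255],[538,277,165]]),proj('s4',[[538,273,255]]))
print(atz('t4',147.5,212.5,255), atz('t2',95+(478-400)/2,115+228/2,140),atz('t2',95+(594-400)/2,115+226/2,140))"
```

```text
[[150.2 211.7]
 [158.8 217.6]] [[374.3  72.9]]
[536.  279.2 255. ] [512.9 344.9 140. ] [515.5 199.4 140. ]
```

```bash
python3 -m jog '[{"dx":0,"dy":0.001,"dz":0.007,"rx":0,"ry":-0.08,"rz":0},{"dx":-0.001,"dy":0.001,"dz":0.015,"rx":0,"ry":-0.16,"rz":0},{"dx":-0.002,"dy":0.001,"dz":0.023,"rx":0,"ry":-0.25,"rz":0},{"dx":-0.002,"dy":0.001,"dz":0.03,"rx":0,"ry":-0.35,"rz":0},{"dx":0.002,"dy":0.001,"dz":0.031,"rx":0,"ry":-0.43,"rz":0},{"dx":0.006,"dy":0.001,"dz":0.032,"rx":0,"ry":-0.51,"rz":0},{"dx":0.01,"dy":0.001,"dz":0.033,"rx":0,"ry":-0.574,"rz":0},{"dx":0.01,"dy":0.001,"dz":0.033,"rx":0,"ry":-0.574,"rz":0},{"dx":0.01,"dy":0.001,"dz":0.033,"rx":0,"ry":-0.574,"rz":0},{"dx":0.013,"dy":0.001,"dz":0.03,"rx":0,"ry":-0.65,"rz":0},{"dx":0.017,"dy":0.001,"dz":0.027,"rx":0,"ry":-0.73,"rz":0},{"dx":0.021,"dy":0.001,"dz":0.025,"rx":0,"ry":-0.819,"rz":0}]'
python3 -m jog '[{"dx":0,"dy":0,"dz":0,"rx":0,"ry":0,"rz":0},{"dx":0,"dy":0,"dz":0,"rx":0,"ry":0,"rz":0},{"dx":0,"dy":0,"dz":0,"rx":0,"ry":0,"rz":0},{"dx":0,"dy":0,"dz":0,"rx":0,"ry":0,"rz":0},{"dx":0,"dy":0,"dz":0,"rx":0,"ry":0,"rz":0},{"dx":0,"dy":0,"dz":0,"rx":0,"ry":0,"rz":0}]'
python3 -c "
from h import *
cap('scene','s5');cap('top','t5');cap('wrist','w5')
a=cv2.imread('pics/s5.png');b=cv2.imread('pics/t5.png')
c=lambda i,x,y,k:cv2.resize(i[y:y+300//k,x:x+400//k],(400,300),interpolation=cv2.INTER_CUBIC)
w=cv2.resize(cv2.imread('pics/w5.png'),(400,300))
cv2.imwrite('pics/m5.png',np.vstack([np.hstack([c(a,320,10,2),c(b,70,80,2)]),np.hstack([w,w*0])]))
print(robot.read_state()['eef_pos'])"
```

```text
t: 14.12
eef_pos: [601.4, 276.4, 284.3]
orientation: [-0.007, 0.81, 0.01, 0.586]
contact_force: [0.2, 0.5, -2.3]
gripper_width: 61.1
finger_force: 56.0
t: 14.62
eef_pos: [599.8, 275.5, 281.0]
orientation: [-0.008, 0.812, 0.008, 0.584]
contact_force: [-0.8, 0.1, -2.0]
gripper_width: 61.5
finger_force: 56.1
[599.16924387 275.2365283  279.91139312]
```

View pics/m5.png

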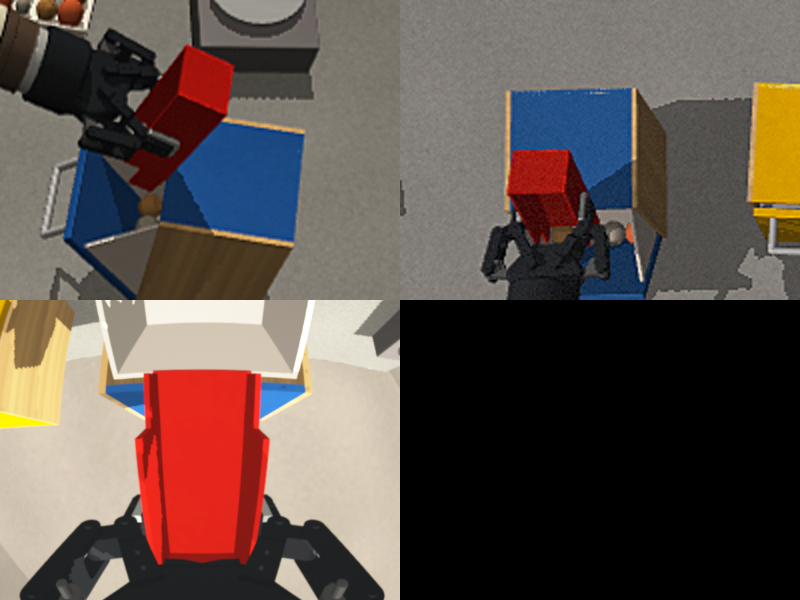

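The wrist view shows the pan's inside (200,450) empty, and the pebbles are lying in the bin (top crop 617,232; scene crop 150,205). Now I'll lift, level and return the pan.

```bash
python3 -c "
from h import *
rel([590,275,330],ori(np.radians(65),0,'p'));rel([580,240,370],ori(0,0,'p'))"
```

```text
t 14.77 d [-0.0445  0.0001 -0.0247] r [0.023 0.111 0.005] deg 6.5
t 14.77 d [-0.0791 -0.0345 -0.0478] r [0.017 1.246 0.018] deg 71.4
```

```bash
python3 -m jog '[{"dx":-0.015,"dy":0,"dz":-0.008,"rx":0,"ry":0.03,"rz":0},{"dx":-0.03,"dy":0,"dz":-0.016,"rx":0,"ry":0.07,"rz":0},{"dx":-0.045,"dy":0,"dz":-0.025,"rx":0,"ry":0.13,"rz":0},{"dx":-0.06,"dy":0,"dz":-0.03,"rx":0,"ry":0.24,"rz":0},{"dx":-0.07,"dy":-0.01,"dz":-0.038,"rx":0,"ry":0.36,"rz":0},{"dx":-0.079,"dy":-0.02,"dz":-0.048,"rx":0,"ry":0.48,"rz":0},{"dx":-0.079,"dy":-0.034,"dz":-0.048,"rx":0.017,"ry":0.6,"rz":0.018},{"dx":-0.079,"dy":-0.034,"dz":-0.048,"rx":0.017,"ry":0.72,"rz":0.018},{"dx":-0.079,"dy":-0.034,"dz":-0.048,"rx":0.017,"ry":0.84,"rz":0.018},{"dx":-0.079,"dy":-0.034,"dz":-0.048,"rx":0.017,"ry":0.96,"rz":0.018},{"dx":-0.079,"dy":-0.034,"dz":-0.048,"rx":0.017,"ry":1.08,"rz":0.018},{"dx":-0.079,"dy":-0.034,"dz":-0.048,"rx":0.017,"ry":1.2,"rz":0.018}]'
python3 -c "
from h import *
rel([595,-296,280],ori(0,-.05,'p'))"
```

```text
t: 15.77
eef_pos: [579.4, 240.5, 371.9]
orientation: [0.0, 0.997, 0.002, 0.074]
contact_force: [0.5, 1.0, -1.4]
gripper_width: 61.5
finger_force: 56.0
t 15.77 d [-0.0021 -0.5368  0.0913] r [0.007 0.149 0.05 ] deg 9.0
```

```bash
python3 -m jog '[{"dx":-0.002,"dy":-0.537,"dz":0.091,"rx":0.007,"ry":0.149,"rz":0.05},{"dx":-0.002,"dy":-0.537,"dz":0.091,"rx":0.007,"ry":0.149,"rz":0.05},{"dx":-0.002,"dy":-0.537,"dz":0.091,"rx":0.007,"ry":0.149,"rz":0.05},{"dx":-0.002,"dy":-0.537,"dz":0.091,"rx":0.007,"ry":0.149,"rz":0.05},{"dx":-0.002,"dy":-0.537,"dz":0.091,"rx":0.007,"ry":0.149,"rz":0.05},{"dx":-0.002,"dy":-0.537,"dz":0.091,"rx":0.007,"ry":0.149,"rz":0.05},{"dx":-0.002,"dy":-0.537,"dz":0.091,"rx":0.007,"ry":0.149,"rz":0.05},{"dx":-0.002,"dy":-0.537,"dz":0.091,"rx":0.007,"ry":0.149,"rz":0.05},{"dx":-0.002,"dy":-0.537,"dz":0.091,"rx":0.007,"ry":0.149,"rz":0.05},{"dx":-0.002,"dy":-0.537,"dz":0.091,"rx":0.007,"ry":0.149,"rz":0.05},{"dx":-0.002,"dy":-0.537,"dz":0.091,"rx":0.007,"ry":0.149,"rz":0.05},{"dx":-0.002,"dy":-0.537,"dz":0.091,"rx":0.007,"ry":0.149,"rz":0.05}]'
python3 -m jog '[{"dx":0,"dy":0,"dz":0,"rx":0,"ry":0,"rz":0},{"dx":0,"dy":0,"dz":0,"rx":0,"ry":0,"rz":0}]'
python3 -c "
from h import *
rel([595,-296,38],ori(0,-.05,'p'))"
```

```text
t: 16.77
eef_pos: [594.0, -254.6, 286.2]
orientation: [0.025, 1.0, -0.001, 0.001]
contact_force: [1.1, 0.5, -1.7]
gripper_width: 61.5
finger_force: 56.0
t: 16.93
eef_pos: [593.4, -255.2, 284.7]
orientation: [0.027, 1.0, -0.001, 0.0]
contact_force: [0.8, 0.6, -0.7]
gripper_width: 61.3
finger_force: 56.0
t 16.93 d [-0.0038 -0.0403  0.2468] r [-0.001  0.    -0.005] deg 0.3
```

```bash
python3 -m jog '[{"dx":-0.004,"dy":-0.02,"dz":0.02,"rx":0,"ry":0,"rz":0},{"dx":-0.004,"dy":-0.04,"dz":0.05,"rx":0,"ry":0,"rz":0},{"dx":-0.004,"dy":-0.04,"dz":0.085,"rx":0,"ry":0,"rz":0},{"dx":-0.004,"dy":-0.04,"dz":0.12,"rx":0,"ry":0,"rz":0},{"dx":-0.004,"dy":-0.04,"dz":0.15,"rx":0,"ry":0,"rz":0},{"dx":-0.004,"dy":-0.04,"dz":0.18,"rx":0,"ry":0,"rz":0},{"dx":-0.004,"dy":-0.04,"dz":0.2,"rx":0,"ry":0,"rz":0},{"dx":-0.004,"dy":-0.04,"dz":0.215,"rx":0,"ry":0,"rz":0},{"dx":-0.004,"dy":-0.04,"dz":0.225,"rx":0,"ry":0,"rz":0},{"dx":-0.004,"dy":-0.04,"dz":0.232,"rx":0,"ry":0,"rz":0},{"dx":-0.004,"dy":-0.04,"dz":0.238,"rx":0,"ry":0,"rz":0},{"dx":-0.004,"dy":-0.04,"dz":0.242,"rx":0,"ry":0,"rz":0}]'
python3 -m jog '[{"dx":0,"dy":0,"dz":0.002,"rx":0,"ry":0,"rz":0},{"dx":0,"dy":0,"dz":0.004,"rx":0,"ry":0,"rz":0},{"dx":0,"dy":0,"dz":0.004,"rx":0,"ry":0,"rz":0}]'
```

```text
t: 17.93
eef_pos: [597.2, -292.6, 44.9]
orientation: [0.025, 1.0, -0.001, 0.002]
contact_force: [-0.1, 0.2, -2.3]
gripper_width: 61.2
finger_force: 56.1
t: 18.18
eef_pos: [596.7, -293.1, 40.8]
orientation: [0.025, 1.0, -0.001, 0.001]
contact_force: [0.0, 0.1, -1.5]
gripper_width: 61.3
finger_force: 56.1
```

```bash
python3 -m jog '[{"dx":0,"dy":0,"dz":0.002,"rx":0,"ry":0,"rz":0},{"dx":0,"dy":0,"dz":0.004,"rx":0,"ry":0,"rz":0},{"dx":0,"dy":0,"dz":0.0045,"rx":0,"ry":0,"rz":0},{"dx":0,"dy":0,"dz":0.0045,"rx":0,"ry":0,"rz":0}]'
```

```text
t: 18.52
eef_pos: [596.3, -292.9, 35.8]
orientation: [0.025, 1.0, -0.001, 0.001]
contact_force: [0.5, -0.2, -1.7]
gripper_width: 61.4
finger_force: 56.1
```

```bash
python3 -m jog '[{"dx":0,"dy":0,"dz":0.001,"rx":0,"ry":0,"rz":0},{"dx":0,"dy":0,"dz":0.002,"rx":0,"ry":0,"rz":0},{"dx":0,"dy":0,"dz":0.002,"rx":0,"ry":0,"rz":0},{"dx":0,"dy":0,"dz":0.002,"rx":0,"ry":0,"rz":0}]'
```

```text
t: 18.85
eef_pos: [596.5, -293.0, 35.6]
orientation: [0.025, 1.0, -0.001, 0.001]
contact_force: [-3.6, 1.9, 7.0]
gripper_width: 61.5
finger_force: 56.9
```

The pan has touched down (7 N upward), so I'll release it and lift straight up.

```bash
python3 -m jog '[{"dx":0,"dy":0,"dz":0,"rx":0,"ry":0,"rz":0},{"dx":0,"dy":0,"dz":0,"rx":0,"ry":0,"rz":0},{"dx":0,"dy":0,"dz":0,"rx":0,"ry":0,"rz":0},{"dx":0,"dy":0,"dz":0,"rx":0,"ry":0,"rz":0},{"dx":0,"dy":0,"dz":0,"rx":0,"ry":0,"rz":0},{"dx":0,"dy":0,"dz":0,"rx":0,"ry":0,"rz":0},{"dx":0,"dy":0,"dz":-0.02,"rx":0,"ry":0,"rz":0},{"dx":0,"dy":0,"dz":-0.05,"rx":0,"ry":0,"rz":0},{"dx":0,"dy":0,"dz":-0.085,"rx":0,"ry":0,"rz":0},{"dx":0,"dy":0,"dz":-0.125,"rx":0,"ry":0,"rz":0},{"dx":0,"dy":0,"dz":-0.165,"rx":0,"ry":0,"rz":0},{"dx":0,"dy":0,"dz":-0.2,"rx":0,"ry":0,"rz":0}]' 1
python3 -m jog '[{"dx":0.04,"dy":0,"dz":0,"rx":0,"ry":0,"rz":0},{"dx":0.08,"dy":0,"dz":0,"rx":0,"ry":0,"rz":0},{"dx":0.12,"dy":0,"dz":0,"rx":0,"ry":0,"rz":0},{"dx":0.16,"dy":0,"dz":0,"rx":0,"ry":0,"rz":0},{"dx":0.2,"dy":0,"dz":0,"rx":0,"ry":0,"rz":0},{"dx":0.2,"dy":0,"dz":0,"rx":0,"ry":0,"rz":0}]'
python3 -c "
from h import *
cap('scene','s6');cap('top','t6');cap('wrist','w6')
a=cv2.imread('pics/s6.png');b=cv2.imread('pics/t6.png')
c=lambda i,x,y,k:cv2.resize(i[y:y+300//k,x:x+400//k],(400,300),interpolation=cv2.INTER_CUBIC)
cv2.imwrite('pics/m6.png',np.vstack([np.hstack([c(a,340,45,4),c(b,110,150,4)]),np.hstack([c(a,240,270,2),c(b,310,130,2)])]))"
```

```text
t: 19.85
eef_pos: [596.2, -292.6, 236.8]
orientation: [0.025, 1.0, -0.001, 0.002]
contact_force: [0.5, -1.1, 1.0]
gripper_width: 85.6
finger_force: 0.0
t: 20.35
eef_pos: [388.2, -280.0, 232.3]
orientation: [0.027, 1.0, 0.001, -0.003]
contact_force: [0.1, -0.3, -0.7]
gripper_width: 85.5
finger_force: 0.0
```

View pics/m6.png

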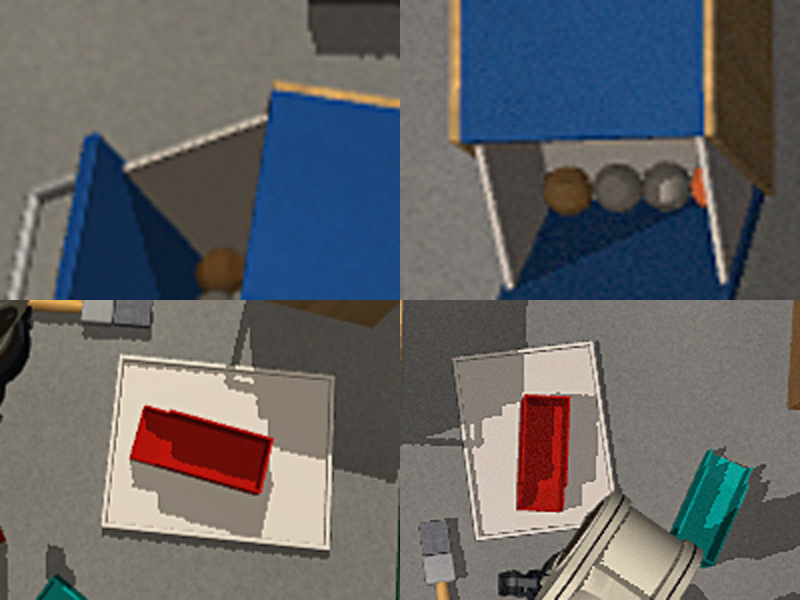

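The final picture shows all four pebbles in a row in the open bin (top crop 567–705, 187). The empty pan stands upright on the tray (545,455) and the robot is clear, so I'm handing in.

```bash
python3 -m jog '[{"dx":0,"dy":0,"dz":0,"rx":0,"ry":0,"rz":0},{"dx":0,"dy":0,"dz":0,"rx":0,"ry":0,"rz":0},{"dx":0,"dy":0,"dz":0,"rx":0,"ry":0,"rz":0},{"dx":0,"dy":0,"dz":0,"rx":0,"ry":0,"rz":0}]'; python3 -c "
from h import *
print(ticket.close_job())"
```

```text
t: 20.83
eef_pos: [397.3, -282.6, 233.3]
orientation: [0.025, 1.0, -0.001, 0.001]
contact_force: [-0.4, 0.2, 0.1]
gripper_width: 85.4
finger_force: 0.0
the job is handed in; nothing more can be done
None
```

I handed the job in at about 21 s, though it returned no verdict: the last pictures show the blue bin open at its stop with all four pebbles in it, and the empty pan upright on the tray.

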